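# Clamp the thread gauge with three clicks and hold

### The job

Take the white nylon thread gauge out of its grey stand, slide it grip-end up, edgewise, down into the slot between the vise jaws until it sits on the bed wholly between the jaws, and let go of it. Then take the red knob of the vise's ratchet lever and swing it clockwise (seen from above) until you have felt exactly three clicks, never a fourth, so that the jaws clamp the gauge. The clicks do not lock and the lever springs back if released, so finish while still holding the knob at the third click; do not disturb the microphone parts standing around.

Things in the scene. Friction and masses are not known exactly. Their poses are not given: they have to be found in the camera images.
- gauge: White nylon thread gauge, an upright flat plate 36 mm wide (its x), 8 mm thick (its y) and 85 mm tall (z), 40 g. Origin: centre of its bottom edge. Its top 28 mm is a grip 30 mm wide and 12 mm thick, to be pinched from above. A half turn about z makes no difference. It starts upright in the stand, foot 8 mm above the shelf, top at 93 mm
- stand: Grey plastic stand fixed to the shelf, 70 x 50 mm, 28 mm tall, with a loose 42 x 11 mm slot, 20 mm deep, that runs along its x. Origin: centre of its underside
- vise: Small blue bench vise with aluminium jaws, fixed to the shelf. Origin on the shelf right below the slot centre; x runs along the slot, y across it, from the fixed jaw (-y side) to the moving jaw (+y side) and on to the ratchet housing (centre at y = 100 mm, top 55 mm high, lever parts on it up to 77 mm)
- slot (a point): Centre of the slot's floor (the bed), 40 mm above the shelf, axes as the vise's. Slot 14 mm wide at lever angle 0 and 8 mm less per rad (+y jaw moves), 70 mm long, open at both ends; jaw tops 75 mm above the shelf, upper inner edges rounded (4 mm). The seated gauge has its origin about here, its top 125 mm above the shelf; it may lean a few degrees until clamped
- pad: Sprung aluminium face of the moving jaw, 70 mm long and 10 mm thick, on the slot's +y side (origin not at the face: it is the vise's origin, shifted by the closing). The lever drives it to -y; it meets the gauge about when the third click comes, and presses it with a few N at the third click
- ratchet (a joint): Lever angle, rad, growing clockwise seen from above, 0 to 1.3. Starts in a free idle part (0 to 0.22). Clicks come at 0.35, 0.57, 0.79, 1.01 and 1.23, each felt at the knob as 2 to 3 N extra resistance over the 0.1 rad before that angle, dropping by 3 to 5 N as it passes. The rest after click three is at about 0.90
- pivot (a point): Point on the lever's vertical pivot axis, 100 mm above the shelf, at y = 100 mm in the vise frame; axes as the vise's. Friction and a return spring resist the lever: 2 to 4 N at the knob in the idle part, 8 to 9 N around the third click; released there, the lever springs back
- lever: Ratchet lever: a steel bar on the vise's housing (top 75 mm high) with an upright red round knob at its end. Knob 16 mm across, from 73 to 125 mm above the shelf, its axis 90 mm from the pivot axis. Origin on the pivot axis, 56 mm above the shelf. At lever angle a the knob lies in the direction 100 degrees - a from the vise's x axis, seen from the pivot (counterclockwise positive)
- knob_mid (a point): Point on the knob's axis 105 mm above the shelf, a good height for the TCP to pinch it from above
- mic_body: Bystander: dismantled chrome microphone body standing on end, 48 mm across, 116 mm tall, loose; origin centre of underside
- grille: Bystander: black domed grille basket, 54 mm across, 58 mm tall, loose; origin centre of underside
- lock_ring: Bystander: brass locking ring lying flat, 54 mm outside, 40 mm inside, 12 mm high, loose; origin centre of underside
Things that resemble listed ones, but are neither listed nor needed, are in the scene too. What is shaped like the gauge but purple or turquoise is not meant.

How it is judged:
On the way, in this order (a step that is already met when the one before it is completed fails the run):
1. the gauge stands in the slot on the bed, grip end up and let go, the lever still before its first click (x of gauge in the frame of slot between -0.016 and 0.016 m and y of gauge in the frame of slot between -0.008 and 0.008 m and z of gauge in the frame of slot below 0.006 m and angle between gauge's own z axis and vertical below 0.25 rad and contact force between the fingers and gauge below 0.1 N and value of joint ratchet below 0.35 rad), for 0.2 s.
2. the lever is past the third click, the fingers on it (value of joint ratchet between 0.78 and 1 rad and contact force between the fingers and lever above 1 N), for 0.2 s.
At the end, for the whole second after the job is handed in: Fingers still on the lever (over 1 N), lever between third and fourth click (0.78 to 1.0 rad); gauge grip end up, upright within 0.08 rad, on the bed within 6 mm, within 16 mm of the slot's middle, pressed by the moving jaw (over 0.5 N), not touched by the fingers (all of step 2 and x of gauge in the frame of slot between -0.016 and 0.016 m and y of gauge in the frame of slot between -0.008 and 0.008 m and z of gauge in the frame of slot below 0.006 m and angle between gauge's own z axis and vertical below 0.08 rad and contact force between pad and gauge above 0.5 N and contact force between the fingers and gauge below 0.1 N); the arm keeps its last pose, push and grip.
It fails at once if the lever reaches the fourth click (value of joint ratchet above 1.02 rad).
It fails at once if the microphone body is pushed away (more than 20 mm) (distance of mic_body from where it was at the start of the episode above 0.02 m).
It fails at once if the grille basket is pushed away (more than 20 mm) (distance of grille from where it was at the start of the episode above 0.02 m).
It fails at once if the locking ring is pushed away (more than 20 mm) (distance of lock_ring from where it was at the start of the episode above 0.02 m).
It also fails if it takes over 72 s, if anything falls off the work surface, if the arm or the gripper's body presses on something with over 40 N, if the wrist force passes 120 N, or if a joint passes its speed limit or range.

### The arm

A 6-joint arm with a two-finger parallel gripper is mounted at the origin on the work surface. World frame = base frame: x ahead of the robot, y to its left, z up, the work surface at z = 0. Lengths are in m, angles in rad, forces in N, time in s.
With the tool pointing down it reaches from about 0.3 to 0.775 m from the base axis. Payload 14.6 kg.
Tool frame: the origin (TCP) lies between the finger pads, 19 mm behind the fingertips; this is the grasp point; z points along the fingers, y is the line along which they close (so a half turn about z gives the same grasp; the last joint's range is limited). The gripper opens to 94 mm and grips with 3 to 60 N. Pads are 16 mm wide; open, the fingers measure 119 mm over their backs; the gripper's body (75 mm by 177 mm) begins 78 mm behind the grasp point.
Start: joints at [1.14, 0.3, 1.521, -0, 1.321, -0.067], TCP at [0.196, 0.514, 0.224] pointing down, gripper open.
Joint ranges: [-3.03, 3.03], [-0.79, 2.21], [0.23, 2.52], [-1.04, 4.18], [0, 3.07], [-2.55, 2.55]. Speed limits (rad/s): [2.22, 2.22, 2.57, 3.14, 3.14, 3.14].

### API

Orientations are given as [roll, pitch, yaw] about the fixed x, y, z axes, in that order (R = Rz(yaw) Ry(pitch) Rx(roll)).
In Python, from station import ctrl, camera, camera_info, finder gives the robot as it stands.
- The arm moves only by the tool carry_out, never from a script. Its argument "motion" is a list of rows, each a list of 2 entries, a list of its own where there are three numbers: the shift along the tool's x, y, z as a fraction of full scale, then the turn about the tool's z as a fraction of full scale. A call has 1 to 12 rows; each row is the pose to reach, as a shift and turn from the pose commanded when the call began, along the tool's axes at that moment, turning the shorter way round; what a row does not reach only later rows make up. Full scale, the value 1, is 200 mm for a shift and 360 degrees for a turn. A row lasts 1/10 s, in which the tool goes at most 50 mm and 8.59 degrees, less where a joint would pass 70% of its speed; a pose out of reach is approached as far as the arm can. A call with a number of a shift or a turn outside -1 to 1 is refused whole. A call with a gripper value outside its range is refused whole. "hand" is the closure, from -1 (fully open) to 1 (shut), set as the call begins (left out, the last holds). The fingers move at their own pace and stop on an object; "force" is the grip in N (left out, the last holds). Time passes only in rows, so rows that repeat a pose let the fingers close. It gives the time, the measured TCP pose, the force, the opening and the grip force at its end, in the units of the state.
- ctrl.get_obs(): the state, without advancing time (a new reading comes with each control period).
- camera(name): name is "scene" or "top"; returns (picture, depth): 384x512x3 uint8, blue, green, red; 384x512 float32, m along the optical axis (not along the pixel's ray), 0 where there is no reading.
- camera_info(name): a dict with "camera_matrix" (3x3 intrinsics, pixels), "origin" and "attitude" of the camera in the world. Camera axes: x right, y down, z forward; pixel columns grow to the right and rows downward; lengths in m; the calibration is good to about 2 mm. A picture is of the moment at which its call begins. camera_info takes no time and is no camera call.
- ctrl.hand_in(): hands the job in; it is judged then, once.
Trained networks look in the newest picture that a camera, given by its name, has taken for a name from the list of things; names that differ only in an ending like _2 or _b are one class to them, and where a whole thing is asked for, a point or a joint stands for the part that bears it (a point fixed in the world has none). Each returns a list of dicts, best first, with "conf" (0 to 1); they miss things now and then, are a little off and sometimes report something else, mostly with a low value. They report only what shows in the picture. A call takes as long as a camera call. They do not tell look-alikes from the thing itself.
- finder.boxes_of(camera, query): "location" ([column, row] in pixels, amid what is visible of it).
- finder.cut_out(camera, query): "mask" (384x512 bool, what is visible of it) and "location" ([column, row] in pixels, amid what is visible of it).
- finder.pinpoint(camera, query): "location" ([column, row] in pixels: a listed point, or the origin of a listed thing).
The state is a dict: "time_s": time; "qpos": joint angles; "joint_vel": joint speeds; "tau": joint torques, N m; "ee_pos": TCP position; "eef_rot": TCP orientation; "force": force on the tool from outside, world axes, zero at the start; "moment": the same for the moment, N m; "grip_width": finger opening in m; "grip_force": force on a finger pad.
Only numpy, scipy, OpenCV 4.12 (cv2) and the standard library are available. Lean on these libraries where they do the work, as an engineer would, in place of code of your own. Each camera call takes 0.05 s, during which the arm holds its last target. There are 200 camera calls.

## Working session

There is one attempt and no reset: what is moved stays moved. The work goes in short steps, Python scripts to look and compute and a tool call to move; the robot and the scene stay as the last step left them, time stands still between calls to the robot, and variables do not carry over. Pictures are saved under pics/ and viewed, at most 10 in all, crops included, and the job is handed in when it is done.

Besides the shell and the picture viewer there is one more tool, called after "Call:" by a JSON object that holds its "api" and its "payload". carry_out: Moves the arm, as the interface text tells. Its arguments: {"type":"object","properties":{"motion":{"type":"array","items":{"type":"array"}},"hand":{"type":"number"},"force":{"type":"number"}},"required":["motion"]}

```bash
mkdir -p pics
cat > h.py <<'E'
import numpy as np, cv2
from scipy.spatial.transform import Rotation as R
from station import ctrl, camera, camera_info, finder
def att(i):
    a=np.array(i["attitude"],float)
    return a if a.shape==(3,3) else R.from_euler('xyz',a).as_matrix()
def world(name,px,z=None,depth=None):
    i=camera_info(name);K=np.array(i["camera_matrix"]);o=np.array(i["origin"])
    r=att(i)@np.linalg.inv(K)@np.array([px[0],px[1],1.])
    t=depth if z is None else (z-o[2])/r[2]
    return o+t*r
def cloud(name,dep):
    i=camera_info(name);K=np.array(i["camera_matrix"])
    v,u=np.mgrid[:384,:512]
    p=np.stack([u,v,np.ones_like(u)],-1)@np.linalg.inv(K).T
    return (p*dep[...,None])@att(i).T+np.array(i["origin"])
E
python3 - <<'E'
from h import *
for n in("scene","top"):
    im,d=camera(n);cv2.imwrite(f"pics/{n}0.png",im);np.save(n+"0.npy",d);i=camera_info(n);print(i)
    for q in("gauge","stand","vise","slot","pivot","knob_mid","mic_body","grille","lock_ring","lever"):
        print(n,q,[(np.round(x["location"]).tolist(),round(x["conf"],2)) for x in finder.pinpoint(n,q)][:4])
print(ctrl.get_obs())
E
```

```text
{'camera_matrix': array([[422.72423562,   0.        , 259.67592858],
       [  0.        , 422.72423562, 191.03332063],
       [  0.        ,   0.        ,   1.        ]]), 'origin': array([ 1.21640489, -0.42254569,  0.81041086]), 'attitude': array([-2.33345671, -0.01641517,  1.03829955])}
scene gauge [([338.0, 168.0], 0.8), ([307.0, 175.0], 0.79), ([330.0, 193.0], 0.7)]
scene stand [([340.0, 172.0], 0.88)]
scene vise [([212.0, 231.0], 0.88)]
scene slot [([209.0, 221.0], 0.96), ([246.0, 207.0], 0.21)]
scene pivot [([248.0, 194.0], 0.86), ([214.0, 232.0], 0.37)]
scene knob_mid [([283.0, 185.0], 0.86)]
scene mic_body [([375.0, 214.0], 0.58), ([284.0, 184.0], 0.41)]
scene grille [([147.0, 294.0], 0.66)]
scene lock_ring [([123.0, 227.0], 0.71)]
scene lever [([250.0, 206.0], 0.86), ([212.0, 234.0], 0.3)]
{'camera_matrix': array([[390.36913967,   0.        , 251.54684064],
       [  0.        , 390.36913967, 193.69228849],
       [  0.        ,   0.        ,   1.        ]]), 'origin': array([ 0.4781746 , -0.0439441 ,  0.95127668]), 'attitude': array([-3.03775969,  0.04120042, -1.54394505])
[... 421 characters left out ...]
0], 0.61)]
{'time_s': 1.1, 'qpos': array([ 1.14041078e+00,  2.99875682e-01,  1.52099686e+00,  9.81160293e-07,
        1.32069502e+00, -6.65683076e-02]), 'joint_vel': array([-5.64464475e-05,  4.16219501e-04,  7.66311089e-04, -4.00793330e-04,
       -5.60355388e-04,  2.05840683e-04]), 'tau': array([-6.77457338e-04, -5.31669688e+01, -3.52909362e+01,  7.07282033e-02,
        2.12701759e-02,  1.38598884e-05]), 'ee_pos': array([0.19569753, 0.5139986 , 0.22426025]), 'eef_rot': array([3.14156756e+00, 7.20196852e-07, 2.77777517e+00]), 'force': array([ 0.01192573, -0.37476069, -0.61343132]), 'moment': array([-0.02645289,  0.01666616, -0.02057221]), 'grip_force': 0.0, 'grip_width': 0.09403628695324286}
```

Run:
```python
from h import *
t=cv2.imread("pics/top0.png");cv2.imwrite("pics/t1.png",cv2.resize(t[90:310,80:440],(0,0),fx=2.2,fy=2.2,interpolation=cv2.INTER_CUBIC))
t=cv2.imread("pics/scene0.png");cv2.imwrite("pics/s1.png",cv2.resize(t[110:330,90:420],(0,0),fx=2.4,fy=2.4,interpolation=cv2.INTER_CUBIC))
for n,L in {"top":dict(stand=(142,210,0),vise=(316,201,0),slot=(322,197,.04),pivot=(279,185,.1),knob=(241,180,.105),lever=(278,192,.056),mic=(155,134,0),gr=(402,170,0),ring=(398,255,0),g1=(144,216,.008),g2=(178,185,0.008),g3=(178,219,.008)),
"scene":dict(stand=(340,172,0),vise=(212,231,0),slot=(209,221,.04),pivot=(248,194,.1),knob=(283,185,.105),lever=(250,206,.056),mic=(375,214,0),gr=(147,294,0),ring=(123,227,0),g1=(338,168,.008),g2=(307,175,.008),g3=(330,193,.008))}.items():
  for k,v in L.items(): print(n,k,world(n,v[:2],v[2]).round(3))
```

```text
top stand [0.53  0.268 0.   ]
top vise [ 0.562 -0.159  0.   ]
top slot [ 0.568 -0.168  0.04 ]
top pivot [ 0.587 -0.066  0.1  ]
top knob [0.595 0.017 0.105]
top lever [ 0.576 -0.065  0.056]
top mic [0.722 0.245 0.   ]
top gr [ 0.642 -0.366  0.   ]
top ring [ 0.438 -0.354  0.   ]
top g1 [0.515 0.259 0.008]
top g2 [0.593 0.179 0.008]
top g3 [0.51  0.175 0.008]
scene stand [0.539 0.265 0.   ]
scene vise [ 0.559 -0.159  0.   ]
scene slot [ 0.558 -0.164  0.04 ]
scene pivot [ 0.577 -0.065  0.1  ]
scene knob [0.596 0.023 0.105]
scene lever [ 0.577 -0.059  0.056]
scene mic [0.718 0.24  0.   ]
scene gr [ 0.653 -0.363  0.   ]
scene ring [ 0.435 -0.348  0.   ]
scene g1 [0.528 0.264 0.008]
scene g2 [0.509 0.167 0.008]
scene g3 [0.601 0.179 0.008]
```

View pics/t1.png

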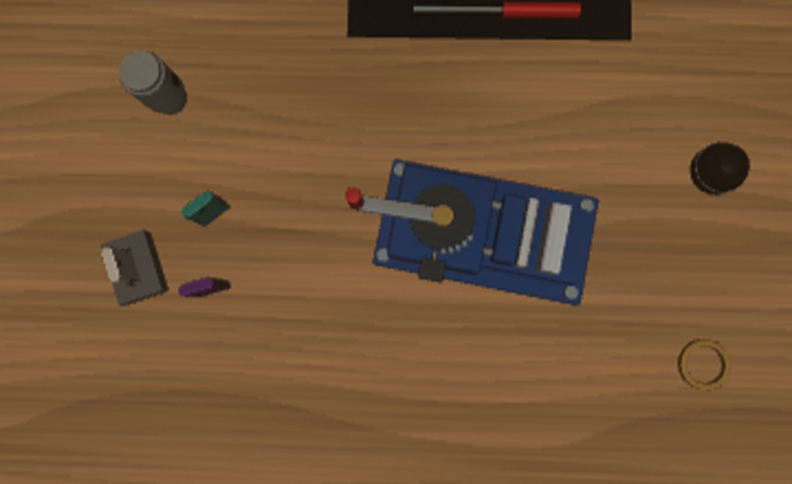

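View pics/s1.png

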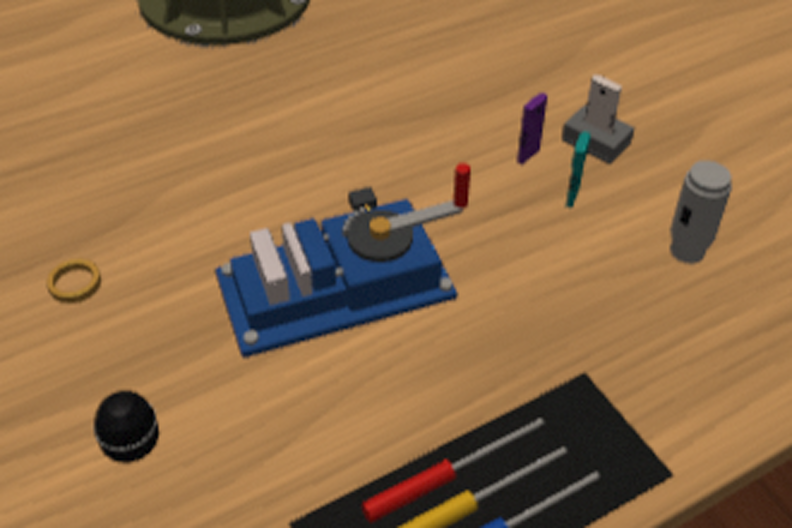

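The top crop shows the white gauge in the grey stand at crop (112,265), with the purple one at (205,287) and the turquoise one at (205,208). The vise jaws are at (527,235) and (556,240), and the red knob is at (354,197). Next I'll measure precisely from the depth clouds.

```bash
cat >> h.py <<'E'
def rect(p): # min-area rectangle in mm
    c,s,a=cv2.minAreaRect((p[:,:2]*1000).astype(np.float32)); return np.round(c,1),np.round(s,1),round(a,1)
E
python3 - <<'E'
from h import *
for n in("top","scene"):
    im=cv2.imread(f"pics/{n}0.png");P=cloud(n,np.load(n+"0.npy"));hsv=cv2.cvtColor(im,cv2.COLOR_BGR2HSV)
    def reg(c,r): return np.hypot(P[...,0]-c[0],P[...,1]-c[1])<r
    def show(l,m):
        q=P[m]
        if len(q)>4: print(n,l,len(q),"med",np.median(q,0).round(4),"z",q[:,2].min().round(3),q[:,2].max().round(3),rect(q))
    Z=P[...,2]
    g=reg((.53,.265),.06)
    show("gauge>40",g&(Z>.04)); show("gaugetop",g&(Z>.085)); show("standtop",g&(Z>.02)&(Z<.033))
    v=reg((.563,-.165),.06)&(Z>.068)&(hsv[...,1]<80)
    show("jaws",v)
    # split the jaws along approx vise y
    k=reg((.595,.02),.03)&(Z>.085); show("knob",k); show("knobtop",k&(Z>.118))
    show("hub",reg((.58,-.065),.02)&(Z>.07))
    if n=="top":
        q=P[v]; print(np.c_[q*1000].round(0)[:, :3].astype(int)[::2].tolist())
    for l,c in dict(mic=(.72,.243),gr=(.648,-.365),ring=(.436,-.35),pur=(.51,.17),tur=(.597,.179)).items(): show(l,reg(c,.045)&(Z>.006))
E
```

```text
top gauge>40 187 med [0.5243 0.2619 0.0857] z 0.04 0.096 (array([524.6, 264.3]), array([36.2, 13.5]), 20.7)
top gaugetop 96 med [0.5254 0.2637 0.092 ] z 0.085 0.096 (array([524.6, 264.6]), array([35.4, 13. ]), 20.7)
top standtop 436 med [0.5237 0.2567 0.0276] z 0.02 0.032 (array([526.1, 265.1]), array([70.4, 50.8]), 20.1)
top jaws 453 med [ 0.5655 -0.1797  0.0744] z 0.068 0.079 (array([ 568.3, -162. ]), array([69.2, 70. ]), 80.2)
top knob 58 med [0.5944 0.018  0.1237] z 0.086 0.127 (array([595.4,  18.1]), array([14. , 14.5]), 49.2)
top knobtop 43 med [0.5964 0.0181 0.1243] z 0.119 0.127 (array([595.7,  18.2]), array([14. , 13.8]), 45.4)
top hub 118 med [ 0.585  -0.0658  0.0759] z 0.07 0.08 (array([584.2, -63.6]), array([34.1, 20.3]), 88.3)
[[604, -160, 68], [603, -163, 73], [601, -159, 72], [601, -163, 75], [601, -168, 73], [598, -159, 75], [598, -163, 76], [599, -168, 71], [599, -186, 74], [596, -132, 72], [596, -161, 75], [596, -166, 74], [597, -182, 71], [597, -186, 71], [597, -190, 75], [597, -195, 72], [597, -199, 73], [594, -132, 73], [594, -161, 76], [594, -166, 74], [594, -18
[... 4641 characters left out ...]
26 (array([597.3,  19.5]), array([12.1, 15.3]), 58.2)
scene hub 83 med [ 0.5876 -0.0659  0.0753] z 0.07 0.079 (array([586.9, -64.4]), array([32.3, 21.4]), 74.0)
scene mic 742 med [0.7318 0.2256 0.0821] z 0.006 0.119 (array([723.3, 235.8]), array([47. , 47.1]), 10.1)
scene gr 630 med [ 0.6629 -0.37    0.0438] z 0.006 0.061 (array([ 652.6, -367.3]), array([47.2, 52.3]), 29.1)
scene ring 163 med [ 0.4413 -0.3545  0.0103] z 0.006 0.015 (array([ 439.2, -355. ]), array([53.4, 51.9]), 14.2)
scene pur 221 med [0.51   0.1751 0.0526] z 0.006 0.087 (array([506.3, 179.1]), array([14.5, 39.5]), 18.9)
scene tur 143 med [0.5984 0.1722 0.0634] z 0.006 0.088 (array([590.5, 181.4]), array([12.7, 40.2]), 38.7)
```

Run:
```python
from h import *
for n in("top","scene"):
    im=cv2.imread(f"pics/{n}0.png");P=cloud(n,np.load(n+"0.npy"));hsv=cv2.cvtColor(im,cv2.COLOR_BGR2HSV);Z=P[...,2]
    reg=lambda c,r:np.hypot(P[...,0]-c[0],P[...,1]-c[1])<r
    H,S,V=[hsv[...,i].astype(int) for i in range(3)]
    b=reg((.585,-.067),.03)&(H<35)&(S>90)&(V>60)&(Z>.055); print(n,"brass",b.sum(),P[b].mean(0).round(4),rect(P[b]))
    v,u=np.nonzero(b);print("px",u.mean(),v.mean(),world(n,(u.mean(),v.mean()),.077).round(4))
    b=reg((.597,.018),.03)&((H<8)|(H>172))&(S>120)&(Z>.118);v,u=np.nonzero(b);print("red",b.sum(),P[b].mean(0).round(4),rect(P[b]),world(n,(u.mean(),v.mean()),.125).round(4))
    b=reg((.57,-.1),.16)&(H>100)&(H<130)&(S>100)
    for lo,hi in((.004,.025),(.045,.062)):
        m=b&(Z>lo)&(Z<hi);print("blue",lo,m.sum(),rect(P[m]))
    a=np.radians(-10);c=np.array([.568,-.168]);q=P[reg(c,.07)&(Z>.045)]
    x=(q[:,:2]-c)@[np.cos(a),np.sin(a)];y=(q[:,:2]-c)@[-np.sin(a),np.cos(a)]
    for nm,m in dict(pad=(y>.0)&(y<.02)&(q[:,2]>.07),fix=(y<0)&(y>-.04)&(q[:,2]>.07)).items():
        print(nm,rect(q[m]),"x",np.percentile(x[m],[1,99]).round(4))
    for lo in np.arange(-.036,.036,.002):
        m=(y>=lo)&(y<lo+.002)&(abs(x)<.03); print(f"{lo*1000:.0f}:{m.sum()}/{np.median(q[m,2])*1000 if m.any() else 0:.0f}",end=" ")
    print()
```

```text
top brass 76 [ 0.5839 -0.0714  0.0758] (array([584. , -71.7]), array([20.5, 18.6]), 0.8)
px 280.9868421052632 187.56578947368422 [ 0.5837 -0.0714  0.077 ]
red 42 [0.5956 0.018  0.1243] (array([595.6,  18. ]), array([13.5, 13.8]), 44.8) [0.5955 0.0179 0.125 ]
blue 0.004 935 (array([ 574.9, -120.5]), array([227.5, 116.4]), 80.1)
blue 0.045 972 (array([581.6, -85.3]), array([126.9,  98.5]), 79.8)
pad (array([ 569.4, -155.9]), array([15.5, 69.9]), 79.9) x [-0.035   0.0335]
fix (array([ 564.2, -186.1]), array([20.2, 70. ]), 79.9) x [-0.0354  0.0339]
-36:0/0 -34:0/0 -32:0/0 -30:9/74 -28:23/75 -26:23/75 -24:22/75 -22:24/75 -20:24/75 -18:28/74 -16:21/74 -14:24/75 -12:22/75 -10:64/66 -8:0/0 -6:0/0 -4:0/0 -2:0/0 0:0/0 2:0/0 4:15/73 6:24/74 8:22/74 10:25/75 12:23/74 14:31/65 16:16/73 18:22/75 20:24/75 22:23/75 24:24/75 26:24/74 28:24/75 30:23/75 32:25/75 34:25/74 
scene brass 76 [ 0.5851 -0.0698  0.0734] (array([578.5, -65.9]), array([19.6, 37.3]), 61.2)
px 247.92105263157896 204.5921052631579 [ 0.5881 -0.0715  0.077 ]
red 29 [0.5986 0.0184 0.1234] (array([597.3,  19.5]), array([12.1, 15.3]), 58.2) [0.6001 0.0174 0.125 ]
blue 0.004 1000 (array([ 579.1, -119.8]), array([226.9, 119.6]), 79.2)
blue 0.045 759 (array([583.2, -86.9]), array([129.9, 101.2]), 80.6)
pad (array([ 568.4, -155.3]), array([14.4, 72.2]), 80.3) x [-0.0343  0.0336]
fix (array([ 564.7, -185.3]), array([20.1, 72.2]), 80.0) x [-0.035   0.0355]
-36:0/0 -34:0/0 -32:0/0 -30:0/0 -28:44/63 -26:17/74 -24:15/74 -22:16/75 -20:15/74 -18:15/74 -16:17/74 -14:15/74 -12:16/74 -10:12/73 -8:4/72 -6:0/0 -4:0/0 -2:0/0 0:0/0 2:0/0 4:43/60 6:15/73 8:15/74 10:18/75 12:17/74 14:10/73 16:17/69 18:18/73 20:13/74 22:19/74 24:14/75 26:15/75 28:14/74 30:14/75 32:17/75 34:12/75
```

```bash
cat >> h.py <<'E'
def plan(pos,yawdeg):
    o=ctrl.get_obs();M=R.from_euler('xyz',o["eef_rot"])
    s=M.inv().apply(np.array(pos)-o["ee_pos"])/.2
    T=R.from_euler('xyz',[np.pi,0,np.radians(yawdeg)])
    rv=(M.inv()*T).as_rotvec()
    print("shift",s.round(3),"turn",(np.degrees(rv)/360).round(4),"at",o["ee_pos"].round(4),np.degrees(o["eef_rot"]).round(2),o["grip_width"].round(4),o["force"].round(1),round(o["time_s"],2))
E
python3 -c "
from h import *
plan([.36,.39,.224],180);plan([.5255,.2648,.224],200.2)"
```

```text
Traceback (most recent call last):
  File "h.py", line 24, in plan
    print("shift",s.round(3),"turn",(np.degrees(rv)/360).round(4),"at",o["ee_pos"].round(4),np.degrees(o["eef_rot"]).round(2),o["grip_width"].round(4),o["force"].round(1),round(o["time_s"],2))
                                                                                                                              ^^^^^^^^^^^^^^^^^^^^^
AttributeError: 'float' object has no attribute 'round'
```

```bash
sed -i 's/o\["grip_width"\].round(4)/round(o["grip_width"],4)/' h.py
python3 -c "
from h import *
plan([.36,.39,.224],180);plan([.5255,.2648,.224],200.2)"
```

```text
shift [-0.988 -0.287  0.001] turn [ 0.      0.     -0.0579] at [0.1957 0.514  0.2243] [180.     0.   159.15] 0.094 [ 0.  -0.4 -0.6] 1.1
shift [-1.984e+00 -5.780e-01  1.000e-03] turn [ 0.     0.    -0.114] at [0.1957 0.514  0.2243] [180.     0.   159.15] 0.094 [ 0.  -0.4 -0.6] 1.1
```

Call:
{"api": "carry_out", "payload": {"motion": [[[-0.98, -0.285, 0], -0.055], [[-0.98, -0.285, 0], -0.055], [[-0.98, -0.285, 0], -0.055], [[-0.98, -0.285, 0], -0.055], [[-0.98, -0.285, 0], -0.055], [[-0.98, -0.285, 0], -0.055], [[-0.98, -0.285, 0], -0.055]], "hand": 0.1}}

```text
time_s: 1.8
ee_pos: [0.358, 0.3915, 0.2242]
eef_rot: [3.141, -0.0, 3.123]
force: [0.1, 0.7, -0.2]
grip_width: 0.0438
grip_force: 0.0
```

```bash
python3 -c "
from h import *
plan([.5255,.2648,.20],200.2)"
```

```text
shift [-0.849 -0.618  0.121] turn [ 0.    -0.    -0.059] at [0.358  0.3915 0.2242] [ 1.7999e+02 -1.0000e-02  1.7895e+02] 0.0438 [ 0.1  0.7 -0.2] 1.8
```

Call:
{"api": "carry_out", "payload": {"motion": [[[-0.849, -0.618, 0.12], -0.059], [[-0.849, -0.618, 0.12], -0.059], [[-0.849, -0.618, 0.12], -0.059], [[-0.849, -0.618, 0.12], -0.059], [[-0.849, -0.618, 0.12], -0.059], [[-0.849, -0.618, 0.12], -0.059], [[-0.849, -0.618, 0.12], -0.059], [[-0.849, -0.618, 0.12], -0.059]]}}

```text
time_s: 2.6
ee_pos: [0.5249, 0.2659, 0.2006]
eef_rot: [3.141, 0.0, -2.787]
force: [0.7, 0.3, -0.6]
grip_width: 0.0422
grip_force: 0.0
```

```bash
python3 -c "
from h import *
plan([.5255,.2648,.086],200.2)
im,d=camera('scene');cv2.imwrite('pics/s2.png',cv2.resize(im[60:240,240:440],(0,0),fx=3,fy=3))"
```

```text
shift [-0.001 -0.006  0.573] turn [0.     0.     0.0003] at [0.5249 0.2659 0.2006] [ 1.7999e+02  1.0000e-02 -1.5969e+02] 0.0422 [ 0.7  0.3 -0.6] 2.6
```

View pics/s2.png

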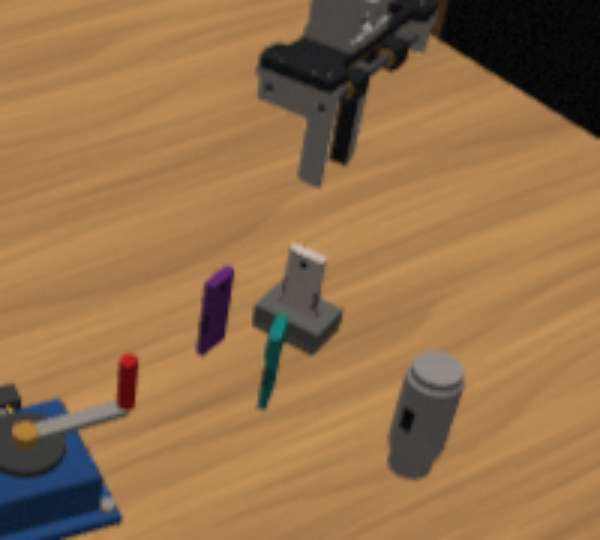

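The open fingers hang above the white gauge at crop (308,265), with pads across its thickness. Nothing obstructs them, so I'll go down and grip.

Call:
{"api": "carry_out", "payload": {"motion": [[[0, -0.006, 0.2], 0], [[0, -0.006, 0.4], 0], [[0, -0.006, 0.5], 0], [[0, -0.006, 0.573], 0], [[0, -0.006, 0.573], 0], [[0, -0.006, 0.573], 0]]}}

```text
time_s: 3.25
ee_pos: [0.5268, 0.2638, 0.0868]
eef_rot: [3.142, 0.001, -2.789]
force: [-0.3, -0.2, 1.1]
grip_width: 0.0421
grip_force: 0.0
```

Call:
{"api": "carry_out", "payload": {"motion": [[[0, 0, 0], 0], [[0, 0, 0], 0], [[0, 0, 0], 0], [[0, 0, 0], 0], [[0, 0, 0], 0], [[0, 0, 0], 0], [[0, 0, 0], 0], [[0, 0, 0], 0]], "hand": 1, "force": 25}}

```text
time_s: 4.05
ee_pos: [0.5264, 0.2639, 0.0859]
eef_rot: [3.14, 0.0, -2.789]
force: [-2.0, 4.5, 1.4]
grip_width: 0.0121
grip_force: 24.9
```

Call:
{"api": "carry_out", "payload": {"motion": [[[0, 0, -0.1], 0], [[0, 0, -0.3], 0], [[0, 0, -0.5], 0], [[0, 0, -0.65], 0], [[0, 0, -0.65], 0], [[0, 0, -0.65], 0]]}}

```text
time_s: 4.65
ee_pos: [0.5265, 0.2631, 0.2156]
eef_rot: [-3.142, 0.0, -2.789]
force: [0.2, -0.4, -0.1]
grip_width: 0.0119
grip_force: 25.0
```

```bash
python3 -c "
from h import *
o=ctrl.get_obs();print(o['grip_force'])
plan([.545,.06,.216],190);plan([.5675,-.1707,.216],170)"
```

```text
24.999135732650757
shift [ 0.264 -0.985 -0.002] turn [0.     0.0001 0.0283] at [0.5265 0.2631 0.2156] [-1.800e+02  3.000e-02 -1.598e+02] 0.0119 [ 0.2 -0.4 -0.1] 4.65
shift [ 5.560e-01 -2.107e+00 -2.000e-03] turn [0.     0.0001 0.0839] at [0.5265 0.2631 0.2156] [-1.800e+02  3.000e-02 -1.598e+02] 0.0119 [ 0.2 -0.4 -0.1] 4.65
```

Call:
{"api": "carry_out", "payload": {"motion": [[[0.05, -0.2, 0], 0.01], [[0.13, -0.45, 0], 0.02], [[0.18, -0.68, 0], 0.028], [[0.24, -0.88, 0], 0.028], [[0.264, -0.985, 0], 0.028], [[0.264, -0.985, 0], 0.028], [[0.264, -0.985, 0], 0.028]]}}

```text
time_s: 5.35
ee_pos: [0.5446, 0.0602, 0.2145]
eef_rot: [3.141, -0.002, -2.966]
force: [0.1, -0.4, -0.6]
grip_width: 0.0116
grip_force: 25.0
```

```bash
python3 -c "
from h import *
plan([.5675,-.1307,.216],170);"
```

```text
shift [ 0.054 -0.96  -0.008] turn [ 0.     -0.0003  0.0557] at [0.5446 0.0602 0.2145] [ 1.7998e+02 -1.1000e-01 -1.6993e+02] 0.0116 [ 0.1 -0.4 -0.6] 5.35
```

Call:
{"api": "carry_out", "payload": {"motion": [[[0.01, -0.2, 0], 0.01], [[0.02, -0.42, 0], 0.03], [[0.04, -0.64, 0], 0.045], [[0.05, -0.84, 0], 0.0557], [[0.054, -0.96, -0.005], 0.0557], [[0.054, -0.96, -0.005], 0.0557], [[0.054, -0.96, -0.005], 0.0557]]}}

```text
time_s: 6.05
ee_pos: [0.5681, -0.1296, 0.2159]
eef_rot: [3.141, -0.001, 2.969]
force: [-0.2, 0.9, -0.1]
grip_width: 0.0118
grip_force: 25.0
```

```bash
python3 -c "
from h import *
plan([.5675,-.1707,.180],170);"
```

```text
shift [-0.032 -0.203  0.18 ] turn [ 0.0001 -0.0002  0.0003] at [ 0.5681 -0.1296  0.2159] [ 1.7998e+02 -6.0000e-02  1.7011e+02] 0.0118 [-0.2  0.9 -0.1] 6.05
```

Call:
{"api": "carry_out", "payload": {"motion": [[[-0.015, -0.1, 0.05], 0], [[-0.032, -0.203, 0.12], 0], [[-0.032, -0.203, 0.18], 0], [[-0.032, -0.203, 0.18], 0], [[-0.032, -0.203, 0.18], 0], [[-0.032, -0.203, 0.18], 0]]}}

```text
time_s: 6.65
ee_pos: [0.5678, -0.1709, 0.1814]
eef_rot: [-3.142, 0.001, 2.969]
force: [-0.2, 0.3, 0.3]
grip_width: 0.012
grip_force: 25.0
```

Run:
```python
from h import *
plan([.5675,-.1707,.118],170)
im,d=camera('scene');np.save('s3.npy',d);P=cloud('scene',d);Z=P[...,2]
cv2.imwrite('pics/s3.png',cv2.resize(im[130:290,130:330],(0,0),fx=3.5,fy=3.5,interpolation=cv2.INTER_CUBIC))
a=np.radians(-10);c=np.array([.5676,-.1702])
q=P[np.hypot(P[...,0]-c[0],P[...,1]-c[1])<.05];y=(q[:,:2]-c)@[-np.sin(a),np.cos(a)];x=(q[:,:2]-c)@[np.cos(a),np.sin(a)]
for lo,hi in((.1,.115),(.115,.13),(.13,.15)):
    m=(q[:,2]>lo)&(q[:,2]<hi);print(lo,m.sum(),"y",np.percentile(y[m],[2,50,98]).round(4),"x",np.percentile(x[m],[2,98]).round(4),rect(q[m]))
print("minz",q[(q[:,2]>.085)][:,2].min())
m=(abs(x)<.03)&(q[:,2]>.07)&(q[:,2]<.08)
print(np.histogram(y[m],np.arange(-.03,.03,.002)))
```

```text
shift [0.002 0.001 0.317] turn [-0.      0.0002  0.0004] at [ 0.5678 -0.1709  0.1814] [-1.7999e+02  6.0000e-02  1.7014e+02] 0.012 [-0.2  0.3  0.3] 6.65
0.1 25 y [-0.0039 -0.0032  0.0042] x [-0.0169  0.0179] (array([ 567.6, -171.9]), array([ 7.9, 35.4]), 87.5)
0.115 30 y [-0.004  -0.0028  0.0033] x [-0.0128  0.0182] (array([ 570.4, -173.5]), array([31.9,  6.7]), 3.5)
0.13 38 y [-0.0038 -0.0017  0.004 ] x [-0.0122  0.0185] (array([ 566.9, -173.3]), array([38.6,  7.6]), 1.9)
minz 0.10341461000356
(array([ 0,  0, 11, 18, 16, 16, 13, 18, 16, 19, 14, 13,  5,  0,  0,  0,  0,
        0,  3, 12, 12, 13, 15, 17,  7, 17, 16, 16, 15]), array([-3.00000000e-02, -2.80000000e-02, -2.60000000e-02, -2.40000000e-02,
       -2.20000000e-02, -2.00000000e-02, -1.80000000e-02, -1.60000000e-02,
       -1.40000000e-02, -1.20000000e-02, -1.00000000e-02, -8.00000000e-03,
       -6.00000000e-03, -4.00000000e-03, -2.00000000e-03,  2.77555756e-17,
        2.00000000e-03,  4.00000000e-03,  6.00000000e-03,  8.00000000e-03,
        1.00000000e-02,  1.20000000e-02,  1.40000000e-02,  1.60000000e-02,
        1.80000000e-02,  2.00000000e-02,  2.20000000e-02,  2.40000000e-02,
        2.60000000e-02,  2.80000000e-02]))
```

View pics/s3.png

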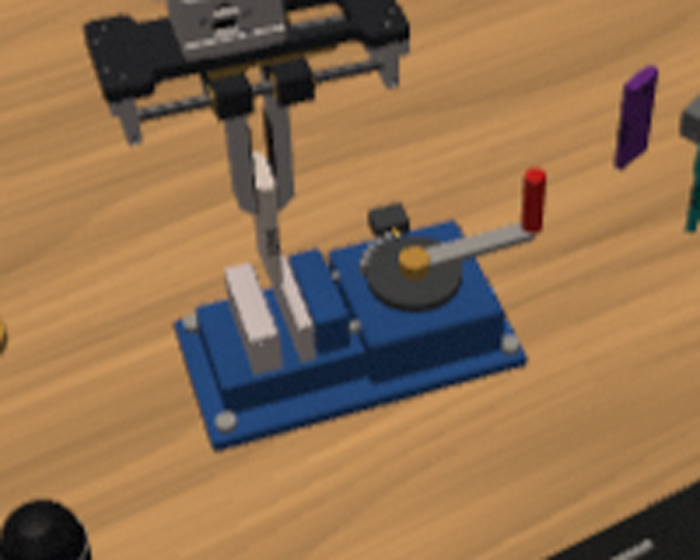

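The gauge hangs upright at crop (268,220), right over the gap between the jaws at (275,310). Measured y is -4 to +4 mm, against a gap of about ±5.5 to 6 mm. I'll lower it.

Call:
{"api": "carry_out", "payload": {"motion": [[[0, 0, 0.06], 0], [[0, 0, 0.12], 0], [[0, 0, 0.16], 0], [[0, 0, 0.19], 0], [[0, 0, 0.19], 0]]}}

```text
time_s: 7.2
ee_pos: [0.567, -0.1719, 0.1415]
eef_rot: [3.141, -0.002, 2.968]
force: [0.2, 0.4, -0.7]
grip_width: 0.012
grip_force: 25.0
```

Call:
{"api": "carry_out", "payload": {"motion": [[[0, 0, 0.03], 0], [[0, 0, 0.06], 0], [[0, 0, 0.09], 0], [[0, 0, 0.115], 0], [[0, 0, 0.12], 0], [[0, 0, 0.12], 0]]}}

```text
time_s: 7.8
ee_pos: [0.5673, -0.1719, 0.1185]
eef_rot: [3.142, -0.0, 2.968]
force: [-0.4, -0.1, -0.1]
grip_width: 0.0118
grip_force: 25.0
```

Call:
{"api": "carry_out", "payload": {"motion": [[[0, 0, 0.004], 0], [[0, 0, 0.004], 0]]}}

```text
time_s: 8.0
ee_pos: [0.5674, -0.172, 0.118]
eef_rot: [-3.142, 0.0, 2.968]
force: [0.6, 0.7, -0.7]
grip_width: 0.0119
grip_force: 25.0
```

Call:
{"api": "carry_out", "payload": {"motion": [[[0, 0, 0], 0], [[0, 0, 0], 0], [[0, 0, 0], 0], [[0, 0, 0], 0], [[0, 0, 0], 0], [[0, 0, 0], 0]], "hand": 0.3}}

```text
time_s: 8.6
ee_pos: [0.5674, -0.1719, 0.1178]
eef_rot: [3.142, -0.0, 2.968]
force: [0.8, 0.3, 0.1]
grip_width: 0.0329
grip_force: 0.0
```

Call:
{"api": "carry_out", "payload": {"motion": [[[0, 0, -0.1], 0], [[0, 0, -0.25], 0], [[0, 0, -0.4], 0], [[0, 0, -0.4], 0], [[0, 0, -0.4], 0]]}}

```text
time_s: 9.1
ee_pos: [0.5674, -0.1719, 0.1979]
eef_rot: [-3.141, 0.001, 2.968]
force: [0.2, 0.3, -0.8]
grip_width: 0.0328
grip_force: 0.0
```

Run:
```python
from h import *
plan([.5965,.018,.2],90)
for n in("scene","top"):
    im,d=camera(n);P=cloud(n,d);Z=P[...,2];cv2.imwrite(f'pics/{n}4.png',im)
    a=np.radians(-10);c=np.array([.5676,-.1702])
    q=P[(np.hypot(P[...,0]-c[0],P[...,1]-c[1])<.04)&(Z>.08)&(Z<.14)];y=(q[:,:2]-c)@[-np.sin(a),np.cos(a)];x=(q[:,:2]-c)@[np.cos(a),np.sin(a)]
    if len(q)>5:
        print(n,len(q),"zmax",np.percentile(q[:,2],98),"x",np.percentile(x,[2,98]).round(4),"y",np.percentile(y,[2,50,98]).round(4))
        for lo in(.08,.1,.115):
            m=(q[:,2]>lo)&(q[:,2]<lo+.015); print(lo,m.sum(),np.median(y[m]).round(4) if m.any() else 0)
    k=P[(np.hypot(P[...,0]-.597,P[...,1]-.018)<.03)&(Z>.118)&(Z<.13)];print(rect(k) if len(k)>4 else 0)
cv2.imwrite('pics/s5.png',cv2.resize(cv2.imread('pics/scene4.png')[130:290,130:330],(0,0),fx=3.5,fy=3.5,interpolation=cv2.INTER_CUBIC))
```

```text
shift [ 0.021  0.96  -0.011] turn [1.000e-04 1.000e-04 2.224e-01] at [ 0.5674 -0.1719  0.1979] [-1.7999e+02  4.0000e-02  1.7007e+02] 0.0328 [ 0.2  0.3 -0.8] 9.1
scene 144 zmax 0.12636311902827374 x [-0.0155  0.019 ] y [-0.0071 -0.0026  0.0047]
0.08 25 -0.003
0.1 32 -0.0042
0.115 77 -0.0018
(array([597.2,  19.6]), array([12.3, 16.5]), 57.5)
(array([596.7,  18.1]), array([13.4, 12.9]), 0.6)
```

View pics/s5.png

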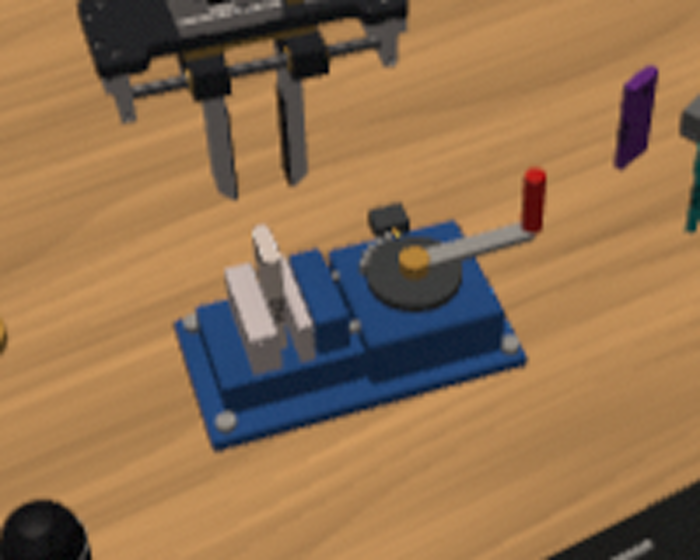

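The gauge stands in the slot, its top at crop (263,232) measured 126 mm high. The knob is at (535,200), so I'll go there.

Call:
{"api": "carry_out", "payload": {"motion": [[[0.0, 0.12, -0.01], 0.022], [[0.005, 0.24, -0.01], 0.044], [[0.01, 0.36, -0.01], 0.066], [[0.015, 0.48, -0.01], 0.088], [[0.02, 0.6, -0.01], 0.11], [[0.02, 0.75, -0.01], 0.132], [[0.02, 0.9, -0.01], 0.154], [[0.021, 0.96, -0.01], 0.176], [[0.021, 0.96, -0.01], 0.198], [[0.021, 0.96, -0.01], 0.22], [[0.021, 0.96, -0.01], 0.2425], [[0.021, 0.96, -0.01], 0.2425]], "hand": 0.1}}

```text
time_s: 10.4
ee_pos: [0.596, 0.018, 0.1986]
eef_rot: [-3.14, 0.0, 1.442]
force: [0.7, -0.1, 0.4]
grip_width: 0.0425
grip_force: 0.0
```

```bash
python3 -c "
from h import *
plan([.5968,.0182,.105],82.7);"
```

```text
shift [0.002 0.005 0.468] turn [-0.0003  0.     -0.0002] at [0.596  0.018  0.1986] [-1.7989e+02  1.0000e-02  8.2640e+01] 0.0425 [ 0.7 -0.1  0.4] 10.4
```

Call:
{"api": "carry_out", "payload": {"motion": [[[0.002, 0.005, 0.15], 0], [[0.002, 0.005, 0.3], 0], [[0.002, 0.005, 0.4], 0], [[0.002, 0.005, 0.468], 0], [[0.002, 0.005, 0.468], 0], [[0.002, 0.005, 0.468], 0]]}}

```text
time_s: 11.0
ee_pos: [0.5977, 0.0181, 0.1068]
eef_rot: [3.141, -0.0, 1.446]
force: [0.4, -0.5, 1.0]
grip_width: 0.0424
grip_force: 0.0
```

Call:
{"api": "carry_out", "payload": {"motion": [[[0, 0, 0], 0], [[0, 0, 0], 0], [[0, 0, 0], 0], [[0, 0, 0], 0], [[0, 0, 0], 0], [[0, 0, 0], 0], [[0, 0, 0], 0], [[0, 0, 0], 0]], "hand": 1, "force": 40}}

```text
time_s: 11.8
ee_pos: [0.5975, 0.0183, 0.1066]
eef_rot: [3.141, -0.0, 1.445]
force: [-2.8, 1.6, 5.7]
grip_width: 0.0152
grip_force: 40.0
```

```bash
cat >> h.py <<'E'
def arc(angs,piv=(.585,-.0718),a0=None):
    o=ctrl.get_obs();M=R.from_euler('xyz',o["eef_rot"]);p=o["ee_pos"];piv=np.array(piv)
    r=p[:2]-piv;L=np.hypot(*r);w=np.arctan2(r[1],r[0]);a=np.pi/2-w
    print("lever",round(a,3),"r",L.round(4),"yaw",np.degrees(o["eef_rot"][2]).round(1),"F",o["force"].round(1),p.round(4))
    F=o["force"];print("tangential F",round(F[0]*np.sin(w)-F[1]*np.cos(w),1))
    for t in angs:
        q=np.append(piv+.09*np.array([np.sin(t),np.cos(t)]),.105)
        print(t,(M.inv().apply(q-p)/.2).round(3).tolist(),round((t-a)/(2*np.pi),4))
E
python3 -c "
from h import *
arc([.16,.2,.25,.3,.35,.4,.45])"
```

```text
lever 0.137 r 0.0909 yaw 82.8 F [-2.8  1.6  5.7] [0.5975 0.0183 0.1066]
tangential F -3.0
0.16 [-0.005, 0.01, 0.008] 0.0036
0.2 [-0.006, 0.028, 0.008] 0.01
0.25 [-0.008, 0.05, 0.008] 0.0179
0.3 [-0.011, 0.073, 0.008] 0.0259
0.35 [-0.016, 0.095, 0.008] 0.0338
0.4 [-0.021, 0.117, 0.008] 0.0418
0.45 [-0.028, 0.138, 0.008] 0.0498
```

Call:
{"api": "carry_out", "payload": {"motion": [[[-0.001, 0.025, 0.004], 0.009], [[-0.003, 0.05, 0.008], 0.018], [[-0.004, 0.06, 0.008], 0.021], [[-0.004, 0.06, 0.008], 0.021]]}}

```text
time_s: 12.2
ee_pos: [0.6099, 0.0155, 0.1062]
eef_rot: [3.14, -0.0, 1.312]
force: [-4.4, -1.6, 15.3]
grip_width: 0.0151
grip_force: 40.0
```

Call:
{"api": "carry_out", "payload": {"motion": [[[0, 0.014, 0], 0.005], [[0, 0.014, 0], 0.005]]}}

```text
time_s: 12.4
ee_pos: [0.6124, 0.0148, 0.1062]
eef_rot: [3.14, 0.0, 1.28]
force: [-6.9, -1.2, 16.2]
grip_width: 0.0154
grip_force: 40.0
```

Call:
{"api": "carry_out", "payload": {"motion": [[[0, 0.014, 0], 0.005], [[0, 0.014, 0], 0.005]]}}

```text
time_s: 12.6
ee_pos: [0.6155, 0.0137, 0.1063]
eef_rot: [3.139, 0.0, 1.248]
force: [-3.6, -4.4, 14.2]
grip_width: 0.0152
grip_force: 40.0
```

Call:
{"api": "carry_out", "payload": {"motion": [[[0, 0.014, 0], 0.005], [[0, 0.014, 0], 0.005]]}}

```text
time_s: 12.8
ee_pos: [0.618, 0.0127, 0.1062]
eef_rot: [3.139, 0.0, 1.217]
force: [-3.0, -3.7, 13.7]
grip_width: 0.0152
grip_force: 40.0
```

Call:
{"api": "carry_out", "payload": {"motion": [[[0, 0.014, 0], 0.005], [[0, 0.014, 0], 0.005]]}}

```text
time_s: 13.0
ee_pos: [0.6205, 0.0116, 0.1062]
eef_rot: [3.139, 0.0, 1.185]
force: [-5.2, -4.4, 14.7]
grip_width: 0.0155
grip_force: 40.0
```

```bash
python3 -c "
from h import *
arc([.45,.5,.55,.6])"
```

```text
lever 0.402 r 0.0907 yaw 67.9 F [-5.2 -4.4 14.7] [0.6205 0.0116 0.1062]
tangential F -3.1
0.45 [-0.004, 0.021, 0.006] 0.0076
0.5 [-0.006, 0.044, 0.006] 0.0155
0.55 [-0.009, 0.066, 0.006] 0.0235
0.6 [-0.014, 0.088, 0.006] 0.0315
```

Call:
{"api": "carry_out", "payload": {"motion": [[[-0.003, 0.014, -0.006], 0.005], [[-0.003, 0.014, -0.006], 0.005]]}}

```text
time_s: 13.2
ee_pos: [0.6225, 0.0105, 0.1064]
eef_rot: [3.141, 0.0, 1.154]
force: [-4.3, -1.6, 9.2]
grip_width: 0.0154
grip_force: 40.0
```

Call:
{"api": "carry_out", "payload": {"motion": [[[0, 0.014, 0], 0.005], [[0, 0.014, 0], 0.005]]}}

```text
time_s: 13.4
ee_pos: [0.6249, 0.0093, 0.1064]
eef_rot: [3.141, 0.001, 1.123]
force: [-4.6, -1.7, 8.9]
grip_width: 0.0152
grip_force: 40.0
```

Call:
{"api": "carry_out", "payload": {"motion": [[[-0.001, 0.014, 0], 0.005], [[-0.001, 0.014, 0], 0.005]]}}

```text
time_s: 13.6
ee_pos: [0.6271, 0.0081, 0.1064]
eef_rot: [-3.141, 0.001, 1.092]
force: [-7.2, -0.9, 9.9]
grip_width: 0.0151
grip_force: 40.0
```

Call:
{"api": "carry_out", "payload": {"motion": [[[0, 0.014, 0], 0.005], [[0, 0.014, 0], 0.005]]}}

```text
time_s: 13.8
ee_pos: [0.6295, 0.0067, 0.1064]
eef_rot: [-3.141, 0.001, 1.06]
force: [-8.1, -1.7, 9.5]
grip_width: 0.0156
grip_force: 40.0
```

Call:
{"api": "carry_out", "payload": {"motion": [[[-0.001, 0.014, 0], 0.005], [[-0.001, 0.014, 0], 0.005]]}}

```text
time_s: 14.0
ee_pos: [0.6322, 0.0051, 0.1064]
eef_rot: [3.141, 0.0, 1.029]
force: [-4.0, -1.6, 8.3]
grip_width: 0.0151
grip_force: 40.0
```

Call:
{"api": "carry_out", "payload": {"motion": [[[0, 0.014, 0], 0.005], [[0, 0.014, 0], 0.005]]}}

```text
time_s: 14.2
ee_pos: [0.6346, 0.0035, 0.1064]
eef_rot: [3.141, 0.001, 0.997]
force: [-5.2, -2.9, 8.0]
grip_width: 0.0155
grip_force: 40.0
```

Call:
{"api": "carry_out", "payload": {"motion": [[[0, 0.014, 0], 0.005], [[0, 0.014, 0], 0.005]]}}

```text
time_s: 14.4
ee_pos: [0.6368, 0.0019, 0.1064]
eef_rot: [3.141, 0.001, 0.966]
force: [-6.2, -3.2, 9.7]
grip_width: 0.0156
grip_force: 40.0
```

```bash
python3 -c "
from h import *
arc([.65,.7,.8,.9])"
```

```text
lever 0.612 r 0.0901 yaw 55.3 F [-6.2 -3.2  9.7] [0.6368 0.0019 0.1064]
tangential F -3.2
0.65 [-0.001, 0.017, 0.007] 0.006
0.7 [-0.003, 0.039, 0.007] 0.0139
0.8 [-0.009, 0.084, 0.007] 0.0299
0.9 [-0.02, 0.128, 0.007] 0.0458
```

Call:
{"api": "carry_out", "payload": {"motion": [[[-0.001, 0.014, 0], 0.005], [[-0.001, 0.014, 0], 0.005]]}}

```text
time_s: 14.6
ee_pos: [0.6389, 0.0003, 0.1064]
eef_rot: [3.142, 0.001, 0.935]
force: [-6.0, -3.0, 9.5]
grip_width: 0.0156
grip_force: 40.0
```

Call:
{"api": "carry_out", "payload": {"motion": [[[0, 0.014, 0], 0.005], [[0, 0.014, 0], 0.005]]}}

```text
time_s: 14.8
ee_pos: [0.641, -0.0014, 0.1063]
eef_rot: [-3.141, 0.001, 0.903]
force: [-7.6, -2.9, 9.2]
grip_width: 0.0151
grip_force: 40.0
```

Call:
{"api": "carry_out", "payload": {"motion": [[[-0.001, 0.014, 0], 0.005], [[-0.001, 0.014, 0], 0.005]]}}

```text
time_s: 15.0
ee_pos: [0.6429, -0.003, 0.1063]
eef_rot: [-3.141, 0.001, 0.872]
force: [-9.4, -0.6, 9.1]
grip_width: 0.0151
grip_force: 40.0
```

Call:
{"api": "carry_out", "payload": {"motion": [[[0, 0.014, 0], 0.005], [[0, 0.014, 0], 0.005]]}}

```text
time_s: 15.2
ee_pos: [0.6448, -0.0047, 0.1063]
eef_rot: [-3.14, 0.002, 0.841]
force: [-11.0, -0.4, 10.9]
grip_width: 0.0156
grip_force: 40.0
```

Call:
{"api": "carry_out", "payload": {"motion": [[[-0.001, 0.014, 0], 0.005], [[-0.001, 0.014, 0], 0.005]]}}

```text
time_s: 15.4
ee_pos: [0.647, -0.0068, 0.1063]
eef_rot: [-3.141, 0.001, 0.809]
force: [-8.8, -1.2, 9.4]
grip_width: 0.015
grip_force: 40.0
```

Call:
{"api": "carry_out", "payload": {"motion": [[[0, 0.014, 0], 0.005], [[0, 0.014, 0], 0.005]]}}

```text
time_s: 15.6
ee_pos: [0.6492, -0.009, 0.1063]
eef_rot: [-3.141, 0.001, 0.778]
force: [-6.8, -2.4, 8.9]
grip_width: 0.0154
grip_force: 40.0
```

```bash
python3 -c "
from h import *
arc([.85,.88,.9])"
```

```text
lever 0.797 r 0.0898 yaw 44.5 F [-6.8 -2.4  8.9] [ 0.6492 -0.009   0.1063]
tangential F -3.1
0.85 [0.0, 0.024, 0.007] 0.0085
0.88 [-0.0, 0.037, 0.007] 0.0133
0.9 [-0.001, 0.046, 0.007] 0.0165
```

Three force drops so far, at about 0.34, 0.55 and 0.78. I'll move on to the rest angle of about 0.89.

Call:
{"api": "carry_out", "payload": {"motion": [[[-0.001, 0.014, 0], 0.005], [[-0.001, 0.014, 0], 0.005]]}}

```text
time_s: 15.8
ee_pos: [0.651, -0.0111, 0.1063]
eef_rot: [-3.141, 0.001, 0.746]
force: [-8.1, -1.6, 8.7]
grip_width: 0.0153
grip_force: 40.0
```

Call:
{"api": "carry_out", "payload": {"motion": [[[-0.001, 0.021, 0], 0.008], [[-0.001, 0.021, 0], 0.008], [[-0.001, 0.021, 0], 0.008], [[-0.001, 0.021, 0], 0.008]]}}

```text
time_s: 16.2
ee_pos: [0.6536, -0.0143, 0.1063]
eef_rot: [-3.141, 0.001, 0.697]
force: [-7.9, -2.3, 9.7]
grip_width: 0.0152
grip_force: 40.0
```

Run:
```python
from h import *
arc([.88,.9])
im,d=camera("scene");P=cloud("scene",d);Z=P[...,2]
a=np.radians(-10);c=np.array([.5676,-.1702])
q=P[(np.hypot(P[...,0]-c[0],P[...,1]-c[1])<.04)&(Z>.08)&(Z<.14)];y=(q[:,:2]-c)@[-np.sin(a),np.cos(a)];x=(q[:,:2]-c)@[np.cos(a),np.sin(a)]
print("zmax",np.percentile(q[:,2],98),"x",np.percentile(x,[2,98]).round(4),"y",np.percentile(y,[2,50,98]).round(4))
cv2.imwrite('pics/s6.png',cv2.resize(im[130:290,130:330],(0,0),fx=3.5,fy=3.5,interpolation=cv2.INTER_CUBIC))
```

```text
lever 0.873 r 0.0895 yaw 39.9 F [-7.9 -2.3  9.7] [ 0.6536 -0.0143  0.1063]
tangential F -3.4
0.88 [0.002, 0.003, 0.007] 0.0011
0.9 [0.002, 0.012, 0.007] 0.0043
zmax 0.12639957826953047 x [-0.0156  0.0186] y [-0.0072 -0.0025  0.0044]
```

View pics/s6.png

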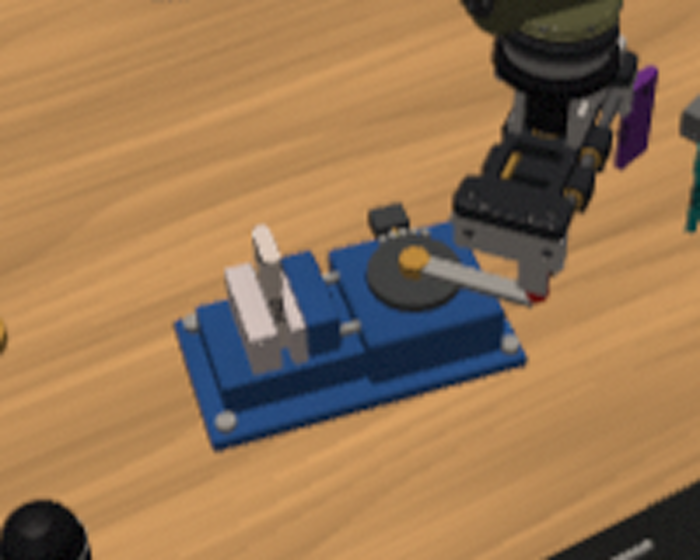

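The picture shows the gauge upright between the closed jaws at crop (265,250), with the knob held at (537,295), just after the third click. I'm handing in.

```bash
python3 -c "
from h import *
print(ctrl.hand_in())"
```

```text
the job is handed in; nothing more can be done
None
```

I handed the job in with the gauge standing on the bed between the closed jaws and the gripper still holding the knob at about 0.88 rad, after three felt clicks and no fourth. The hand-in returned no verdict, and I could not measure the jaw's press on the gauge directly.

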